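Tap an arbor into a drill chuck and hang it up

ROBOT

A 6-joint arm with a two-finger parallel gripper is mounted at the origin on the work surface. World frame = base frame: x ahead of the robot, y to its left, z up, the work surface at z = 0. Lengths are in m, angles in rad, forces in N, time in s.
With the tool pointing down it reaches from about 0.375 to 0.925 m from the base axis. Payload 5.7 kg.
Tool frame: the origin (TCP) lies midway between the tips of the shut fingers; the grasp point (between the pads) lies 19 mm behind it; z points along the fingers, x is the direction in which the jaws open and shut, and the axes are right-handed (so a half turn about z gives the same grasp; the last joint's range is limited). The gripper opens to 88 mm and grips with 3 to 60 N. Pads are 20 mm wide; open, the fingers measure 115 mm over their backs; the gripper's body (75 mm by 178 mm) begins 61 mm behind the grasp point.
Start: joints at [-1.341, 0.359, 1.51, -0, 1.272, -0.115], TCP at [0.203, -0.565, 0.223] pointing down, gripper open.
Joint ranges: [-2.97, 2.97], [-1.01, 2.36], [0.21, 2.38], [-0.96, 4.11], [0.2, 2.71], [-2.98, 2.98]. Speed limits (rad/s): [2.39, 2.39, 3.14, 3.14, 3.14, 3.14].

INTERFACE

Orientations are given as a unit quaternion [x, y, z, w].
In Python, from bench import move_ptp, servo_line, goto_joints, move_gripper, sleep, inverse_kinematics, capture, PlanningError, close_job, spot_in, silhouettes, current_clock, current_joint_pos, current_qvel, current_joint_torque, current_position, current_orientation, current_force, current_torque, current_finger_gap gives the robot as it stands. Calls block until the motion is done:
- move_ptp(position, orientation): joint-space move of the TCP to a pose.
- servo_line(position, orientation=None, rate=0.15, contact_N=None): straight line of the TCP; orientation=None keeps the orientation; rate is the mean speed in m/s. With contact_N (N) it stops when the force on the tool has changed by that much, and returns True; else False.
- goto_joints(angles): joint-space move.
- move_gripper(opening): finger opening in m; the grip force is fixed at half the most; returns when the fingers have stopped.
- sleep(seconds).
- inverse_kinematics(position, orientation): joint angles nearest the present ones, or None.
- capture(name): name is "scene" or "top" or "wrist"; returns a dict with "image" (480x640x3 uint8, blue, green, red), "range_z" (480x640 float32, m along the optical axis (not along the pixel's ray), 0 where there is no reading), "intrinsics" (3x3 intrinsics, pixels), "R" (3x3) and "t" (3): a world point X has camera coordinates R X + t. Camera axes: x right, y down, z forward; pixel columns grow to the right and rows downward; lengths in m; the calibration is good to about 2 mm. A picture is of the moment at which its call begins.
A pose or a line that the arm cannot do raises PlanningError and nothing moves.
- close_job(): hands the job in, once; it reports no verdict.
Trained networks look in the newest picture that a camera, given by its name, has taken for a name from the list of things; names that differ only in an ending like _2 or _b are one class to them, and where a whole thing is asked for, a point or a joint stands for the part that bears it (a point fixed in the world has none). Each returns a list of dicts, best first, with "conf" (0 to 1); they miss things now and then, are a little off and sometimes report something else, mostly with a low value. They report only what shows in the picture. A call takes as long as a camera call. They do not tell look-alikes from the thing itself.
- spot_in(camera, query): "xy" ([column, row] in pixels, amid what is visible of it).
- silhouettes(camera, query): "region" (480x640 bool, what is visible of it) and "xy" ([column, row] in pixels, amid what is visible of it).
Readings, each from a call of its own:
- current_clock(): time.
- current_joint_pos(): joint angles.
- current_qvel(): joint speeds.
- current_joint_torque(): joint torques, N m.
- current_position(): TCP position.
- current_orientation(): TCP orientation.
- current_force(): force on the tool from outside, world axes, zero at the start.
- current_torque(): the same for the moment, N m.
- current_finger_gap(): finger opening in m.
Only numpy, scipy, OpenCV 4.12 (cv2) and the standard library are available. Lean on these libraries where they do the work, as an engineer would, in place of code of your own. Each camera call takes 0.05 s, during which the arm holds its last target.

TASK

Take the plain-topped tapered arbor out of the wooden stand, set its taper in the bore of the drill chuck that waits nose-down in the wooden block, and tap or press it home firmly, but gently enough not to bruise anything, until friction alone holds the chuck. Then lift the pair by the arbor, without touching the chuck, and hang it by the arbor's collar in the forked rack, chuck hanging free below; leave everything else as it lies.

Things in the scene. Friction and masses are not known exactly. Their poses are not given: they have to be found in the camera images.
- arbor_mid (a point): The arbor's axis half-way up: 65 mm above its small end, 9 mm below the underside of its collar, 40 mm below the middle of its gripping shank; z up the axis. It starts upright in one of the stand's two holes, resting on its collar, flat-topped shank up; its neighbour there is pointed instead.
- arbor: Arbor, turned bare steel, 130 mm long, 0.2 kg. From the bottom: taper 46 mm long (half angle 4.5 degrees), 15 mm diameter at the small end, 22 mm at the large; straight neck 22 mm in diameter, 28 mm; collar 40 mm in diameter, 6 mm thick; straight shank 22 mm in diameter, 50 mm tall, to grip by. Origin: centre of the small end; z up the axis.
- chuck_mouth (a point): Centre of the mouth of the chuck's bore, in the middle of its top face; z up the bore. Bore about 20 mm wide at the mouth, 52 mm deep, tapered like the arbor. Where it bites is hidden and differs from chuck to chuck: the small end drops freely to somewhere 28 to 41 mm below the mouth; from there resistance grows by some 3 to 6 N per mm.
- chuck: Drill chuck, knurled bare-steel cylinder 50 mm across, 70 mm tall, loose, about 0.62 kg, nose-down in the block's 10 mm deep recess. Origin: centre of its underside. A push on the arbor below some 12 N will not carry its weight for long; 18 to 24 N holds it well. Over 34 N between chuck and block (its 6 N weight included) bruises it.
- block: Fixed light wooden block, 95 x 95 mm, 40 mm tall, with a round recess 10 mm deep in its top in which the chuck stands. Origin: centre of its underside, z up.
- stand: Fixed wooden stand, 75 mm (x) by 170 mm (y), 80 mm tall, with two upright 27 mm through holes on its y axis, 45 mm either side of the middle: the arbor stands in one, the pointed centre in the other. Origin: centre of its underside.
- rack_seat (a point): Fixed grey steel rack with a level two-armed fork: the point midway between the arms, level with their top faces, 170 mm above the bench, where the middle of the collar's underside should rest. x points into the fork, away from its open end; y across; z up. Arms 8 mm thick, 16 mm wide, 28 mm apart, from 40 mm before this point to 55 mm behind it, where a post as tall as the arms carries them.
- centre_mid (a point): Bystander: pointed lathe centre in the other hole of the stand, a 42 mm collar with a cone on top that ends 42 mm above the stand; point 6 mm above the underside of its collar.
- mallet: Bystander: soft-metal hammer, 260 mm long, lying beyond the fixtures; origin on its underside.
- spanner: Bystander: steel spanner, 170 mm long, lying on the bench; origin on its underside.
- ring_mid (a point): Bystander: flat steel ring, 64 mm across, 6 mm thick, on the bench; its centre.
- bit_mid (a point): Bystander: short driver bit, about 67 mm long, lying on the bench; its middle.
- oilcan_mid (a point): Bystander: white plastic bottle, 56 mm across, 130 mm tall; half-way up.
There are look-alikes about, which are no part of the job. Leave any red look-alike of the part that bears rack_seat alone.

How it is judged:
On the way, in this order (a step that is already met when the one before it is completed fails the run):
1. the arbor's taper stands in the chuck's bore (small end at least 26 mm deep, upright) with the chuck in its block (horizontal distance between arbor_mid and chuck_mouth below 0.008 m and angle between the z axis of arbor_mid and the z axis of chuck_mouth, either way round below 0.12 rad and z of arbor_mid in the frame of chuck_mouth below 0.039 m and distance of chuck_mouth from where it was at the start of the episode below 0.012 m), for 0.2 s.
2. the chuck hangs on the arbor by friction alone, clear of the block, with no finger on the chuck (horizontal distance between arbor_mid and chuck_mouth below 0.008 m and angle between the z axis of arbor_mid and the z axis of chuck_mouth, either way round below 0.12 rad and z of arbor_mid in the frame of chuck_mouth below 0.039 m and height (world z) of chuck_mouth above 0.115 m and contact force between the fingers and chuck below 0.3 N), for 0.3 s.
At the end, for the whole second after the job is handed in: Arbor hangs upright (0.15 rad) by its collar on the fork: axis within 25 mm of the seat, middle point 3 to 14 mm below it; chuck on the taper (axes within 8 mm, 0.12 rad; small end 26 mm or more inside), its mouth over 118 mm above the bench; both slower than 30 mm/s (horizontal distance between arbor_mid and chuck_mouth below 0.008 m and angle between the z axis of arbor_mid and the z axis of chuck_mouth, either way round below 0.12 rad and z of arbor_mid in the frame of chuck_mouth below 0.039 m and horizontal distance between arbor_mid and rack_seat below 0.025 m and z of arbor_mid in the frame of rack_seat between -0.014 and -0.003 m and angle between arbor_mid's own z axis and vertical below 0.15 rad and height (world z) of chuck_mouth above 0.118 m and linear speed of each of chuck, arbor below 0.03 m/s); the robot touches nothing.
It fails at once if the chuck is pressed on its block with more than 34 N (contact force between chuck and block above 34 N).
It fails at once if the pointed centre in the stand is moved by more than 30 mm (distance of centre_mid from where it was at the start of the episode above 0.03 m).
It fails at once if a thing lying on the bench is moved by more than 50 mm (distance of any of mallet, spanner, ring_mid, bit_mid, oilcan_mid from where it was at the start of the episode above 0.05 m).
It also fails if it takes over 56 s, if anything falls off the work surface, if the arm or the gripper's body presses on something with over 40 N, if the wrist force passes 120 N, or if a joint passes its speed limit or range.

## Working session

There is one attempt and no reset: what is moved stays moved. The work goes in short steps, each a Python script; the robot and the scene stay as the last script left them, time stands still between calls to the robot, and variables do not carry over. Pictures are saved under pics/ and viewed, and the job is handed in when it is done.

```bash
ls; mkdir -p pics; python3 - <<'E'
from bench import *
import cv2,numpy as np
print(current_clock(),current_position(),current_orientation(),current_force())
for n in ["scene","top","wrist"]:
    c=capture(n); cv2.imwrite(f"pics/{n}0.png",c["image"]); print(n,c["intrinsics"].tolist(),c["R"].round(3).tolist(),c["t"].round(3).tolist())
    for q in ["arbor","chuck","block","stand","rack_seat","centre_mid","mallet","spanner","ring_mid","bit_mid","oilcan_mid","arbor_mid","chuck_mouth"]:
        try:print(q,[(np.round(d["xy"]).tolist(),round(d["conf"],2)) for d in spot_in(n,q)])
        except Exception as e: print(q,e)
print(current_clock())
E
```

```text
pics
0.0 [ 0.20264369 -0.56402283  0.22182014] [ 8.17918179e-01 -5.75333840e-01 -6.72719638e-04 -6.11094827e-04] [0.50266527 0.48739008 0.12003198]
scene [[568.4240142786788, 0.0, 321.7759581006144], [0.0, 568.4240142786788, 247.6045550011103], [0.0, 0.0, 1.0]] [[0.838, 0.545, -0.007], [0.439, -0.682, -0.585], [-0.324, 0.487, -0.811]] [-0.466, -0.182, 1.626]
arbor [([349.0, 194.0], 0.72)]
chuck [([317.0, 251.0], 0.81)]
block [([319.0, 265.0], 0.61), ([425.0, 207.0], 0.37)]
stand [([358.0, 202.0], 0.57)]
rack_seat [([300.0, 423.0], 0.77), ([250.0, 346.0], 0.66)]
centre_mid [([368.0, 174.0], 0.61), ([425.0, 206.0], 0.6)]
mallet [([382.0, 285.0], 0.77)]
spanner [([332.0, 360.0], 0.82)]
ring_mid [([233.0, 283.0], 0.68)]
bit_mid []
oilcan_mid [([429.0, 207.0], 0.93), ([319.0, 253.0], 0.57)]
arbor_mid [([346.0, 194.0], 0.54)]
chuck_mouth [([319.0, 254.0], 0.84), ([320.0, 267.0], 0.65)]
top [[575.9241796770033, 0.0, 317.5881173568811], [0.0, 575.9241796770033, 240.8013236005873], [0.0, 0.0, 1.0]] [[0.007, -1.0, 0.006], [-0.999, -0.007, -0.046], [0.046, -0.005, -0.999]] [-0.023, 0.551, 1.154
[... 200 characters left out ...]
60.0, 252.0], 0.63)]
mallet [([287.0, 167.0], 0.65), ([188.0, 253.0], 0.24)]
spanner [([396.0, 160.0], 0.94)]
ring_mid [([360.0, 327.0], 0.68)]
bit_mid [([254.0, 326.0], 0.52)]
oilcan_mid [([157.0, 167.0], 0.75), ([290.0, 165.0], 0.46)]
arbor_mid [([209.0, 254.0], 0.6)]
chuck_mouth [([299.0, 243.0], 0.57), ([291.0, 164.0], 0.44)]
wrist [[351.79105451619796, 0.0, 324.88859329840733], [0.0, 351.79105451619796, 244.82876020566684], [0.0, 0.0, 1.0]] [[0.339, -0.941, -0.001], [-0.907, -0.327, 0.265], [-0.249, -0.089, -0.964]] [-0.6, -0.032, 0.39]
arbor []
chuck []
block []
stand []
rack_seat []
centre_mid []
mallet []
spanner []
ring_mid []
bit_mid []
oilcan_mid []
arbor_mid []
chuck_mouth []
2.1
```

View pics/scene0.png

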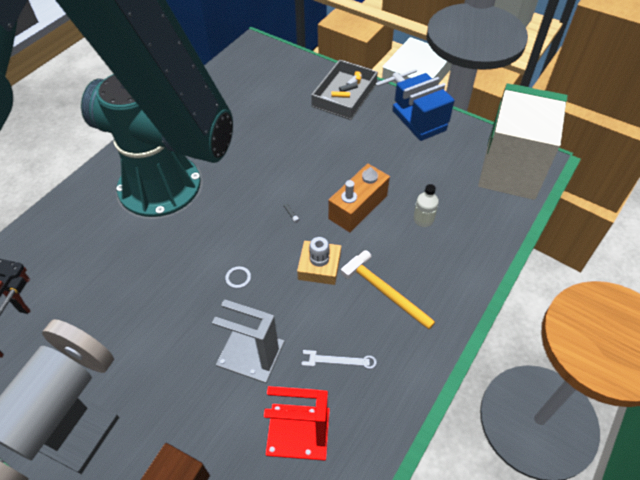

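View pics/top0.png

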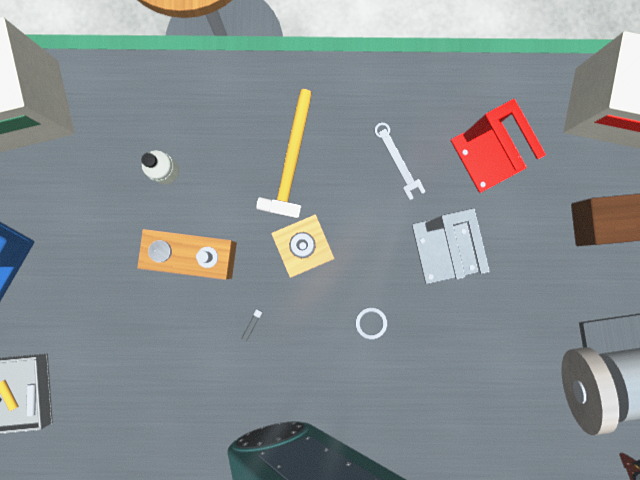

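The scene shows the arbor at (349,190) with the pointed centre beside it at (370,174), the chuck in its block at (319,250), and the grey rack at (250,340) with a red look-alike at (297,420). In the top view they sit at arbor (207,257), chuck (301,245) and grey rack (450,246).

```bash
cat > h.py <<'E'
from bench import *
import cv2,numpy as np
def cloud(c):
    K=c["intrinsics"];z=c["range_z"];v,u=np.mgrid[0:480,0:640]
    p=np.stack([(u-K[0,2])/K[0,0]*z,(v-K[1,2])/K[1,1]*z,z],-1)
    P=(p-c["t"])@c["R"]; P[z==0]=np.nan
    return P
E
python3 - <<'E'
from h import *
out=[]
for n,(x0,y0,x1,y1) in {"top":(130,195,500,290),"scene":(205,150,400,390)}.items():
    c=capture(n); P=cloud(c); np.savez(f"{n}.npz",P=P,**c)
    a=c["image"][y0:y1,x0:x1]; s=min(800/(x1-x0),600/(y1-y0)); 
    cv2.imwrite(f"pics/{n}zoom.png",cv2.resize(a,None,fx=s,fy=s,interpolation=cv2.INTER_CUBIC)[:600,:800])
    if n=="top":
        for (u,v) in [(207,257),(160,252),(301,245),(208,250)]:
            print(u,v,P[v,u])
    Z=P[...,2]
    # clusters by height
    def rep(name,m):
        q=P[m]; print(n,name,len(q),q.mean(0).round(4) if len(q) else '', q.min(0).round(3) if len(q) else '',q.max(0).round(3) if len(q) else '')
    X,Y=P[...,0],P[...,1]
    box=(X>0.35)&(X<0.75)
    rep("arbortop", (Z>0.128)&(Z<0.15)&box&(Y>0.1)&(Y<0.3))
    rep("stuff100+", (Z>0.1)&box&(Y>0.05)&(Y<0.3))
    rep("standtop", (Z>0.074)&(Z<0.083)&box&(Y>0.05)&(Y<0.35))
    rep("chucktop",(Z>0.095)&(Z<0.106)&box&(Y>-0.06)&(Y<0.1))
    rep("arms",(Z>0.16)&(Z<0.18)&box&(Y>-0.4)&(Y<-0.15))
E
```

```text
207 257 [0.51466384 0.18149048 0.13301884]
160 252 [0.52375018 0.27303674 0.10948293]
301 245 [0.54081351 0.01321625 0.05004859]
208 250 [0.52867923 0.18817638 0.08804747]
top arbortop 224 [0.5992 0.2375 0.1331] [0.506 0.18  0.128] [0.706 0.3   0.14 ]
top stuff100+ 563 [0.5876 0.2579 0.1195] [0.506 0.18  0.1  ] [0.706 0.3   0.14 ]
top standtop 2726 [0.5277 0.2359 0.0796] [0.476 0.148 0.074] [0.721 0.324 0.083]
top chucktop 344 [0.5407 0.0111 0.0998] [ 0.518 -0.012  0.095] [0.563 0.033 0.105]
top arms 2179 [ 0.6028 -0.3046  0.1702] [ 0.48 -0.4   0.16] [ 0.75  -0.235  0.177]
scene arbortop 92 [0.5802 0.2242 0.1328] [0.505 0.176 0.128] [0.705 0.299 0.139]
scene stuff100+ 326 [0.5931 0.2462 0.1183] [0.505 0.176 0.1  ] [0.711 0.299 0.139]
scene standtop 1027 [0.5378 0.23   0.0788] [0.473 0.144 0.074] [0.721 0.326 0.083]
scene chucktop 175 [0.542  0.0085 0.099 ] [ 0.521 -0.013  0.095] [0.565 0.032 0.105]
scene arms 1572 [ 0.6096 -0.3093  0.1686] [ 0.479 -0.4    0.16 ] [ 0.75  -0.238  0.176]
```

View pics/topzoom.png

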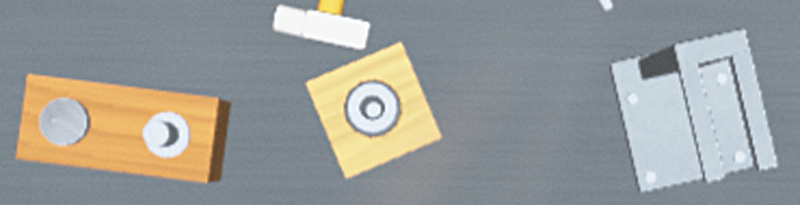

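View pics/scenezoom.png

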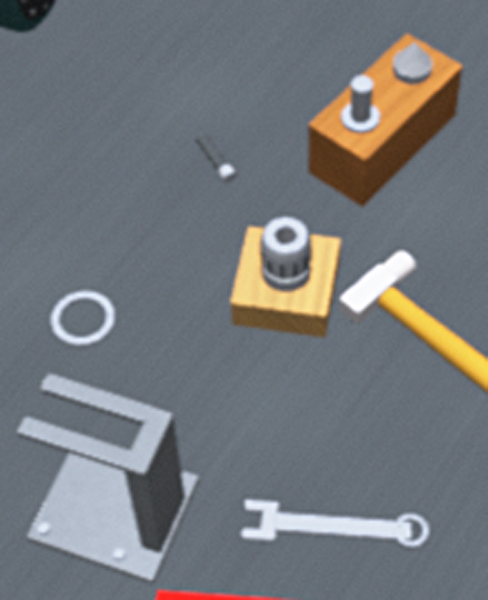

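```bash
python3 - <<'E'
import numpy as np,cv2
for n in ["top","scene"]:
    d=np.load(n+".npz");P=d["P"];X,Y,Z=P[...,0],P[...,1],P[...,2];im=d["image"].astype(int)
    red=(im[...,2]-im[...,0])>80
    def rep(name,m):
        q=P[m]; 
        if len(q)==0: print(n,name,0);return
        r=cv2.minAreaRect((q[:,:2]*1000).astype(np.float32))
        ctr,rad=cv2.minEnclosingCircle((q[:,:2]*1000).astype(np.float32))
        print(n,name,len(q),"mean",q.mean(0).round(4),"med z",np.median(q[:,2]).round(4),"rect",np.round(r[0],1),np.round(r[1],1),round(r[2],1),"circ",np.round(ctr,1),round(rad,1))
        return q
    near=(X<0.57)&(X>0.45)
    rep("arbortop",near&(Z>0.128)&(Y>0.14)&(Y<0.225))
    rep("collar",near&(Z>0.0835)&(Z<0.092)&(Y>0.14)&(Y<0.225))
    rep("centre",near&(Z>0.09)&(Y>0.235)&(Y<0.32))
    rep("stand",near&(Z>0.077)&(Z<0.0835)&(Y>0.1)&(Y<0.35))
    rep("chucktop",near&(Z>0.096)&(Z<0.104)&(Y>-0.06)&(Y<0.1))
    rep("block",near&(Z>0.036)&(Z<0.044)&(Y>-0.06)&(Y<0.1))
    m=(Z>0.162)&(Z<0.178)&(Y>-0.45)&(Y<-0.15)&(X<0.68)&(X>.4)&~red
    q=rep("arms",m)
    m2=(Z>0.02)&(Z<0.155)&(Y>-0.45)&(Y<-0.15)&(X<0.68)&(X>.4)&~red
    rep("post",m2)
    # arms occupancy
    np.save(n+"_arms.npy",q)
E
```

```text
top arbortop 119 mean [0.5163 0.1904 0.1356] med z 0.1359 rect [516.6 190.1] [20.8 20.6] 51.5 circ [516.4 190.9] 11.0
top collar 213 mean [0.516  0.1865 0.0861] med z 0.0856 rect [516.3 188.1] [73.2 76.5] 88.0 circ [518.4 190.6] 46.6
top centre 379 mean [0.5266 0.2774 0.1017] med z 0.1003 rect [527.  280.4] [40.7 40.2] 46.2 circ [527.3 279.8] 21.2
top stand 2474 mean [0.5212 0.2334 0.08  ] med z 0.08 rect [521.7 235.5] [170.8  75. ] 83.3 circ [521.3 235.8] 92.1
top chucktop 322 mean [0.5406 0.0114 0.0999] med z 0.1 rect [540.6  11.3] [43.9 42.9] 76.1 circ [541.   11.1] 22.8
top block 1265 mean [0.5284 0.0113 0.0402] med z 0.0402 rect [540.5  10.8] [94.5 94.9] 23.4 circ [540.2  10.4] 65.2
top arms 1464 mean [ 0.5467 -0.2756  0.1703] med z 0.1703 rect [ 541.7 -277.7] [115.1  61.9] 13.0 circ [ 541.3 -277.5] 63.7
top post 187 mean [ 0.5807 -0.2425  0.092 ] med z 0.094 rect [ 578.6 -264.5] [60.1 19. ] 82.9 circ [ 586.5 -265.4] 30.1
scene arbortop 59 mean [0.5166 0.1883 0.1343] med z 0.1348 rect [516.5 188.7] [20.6 26.1] 30.9 circ [517.9 190. ] 13.7
scene collar 88 mean [0.5223 0.1864 0.0858] med z 0.0851 rect [523.6 185. ] [75.  56.7] 81.8 circ [526.6 183.2] 41.0
scene centre 142 mean [0.5295 0.2724 0.1013] med z 0.0998 rect [528.9 275.4] [39.8 33.4] 30.5 circ [528.1 277. ] 20.9
scene stand 782 mean [0.5237 0.2266 0.0797] med z 0.0794 rect [521.2 234.6] [172.8  76.9] 83.5 circ [519.3 235.9] 92.1
scene chucktop 159 mean [0.5422 0.009  0.0991] med z 0.0992 rect [541.5   9.5] [41.6 44.9] 48.1 circ [541.9   9.3] 23.0
scene block 522 mean [0.5338 0.0007 0.0394] med z 0.0393 rect [540.8   9.6] [96.4 96.4] 24.7 circ [540.5  10.2] 66.4
scene arms 993 mean [ 0.5492 -0.2781  0.1688] med z 0.169 rect [ 542.1 -278.4] [116.3  63.5] 13.5 circ [ 541.2 -277.8] 64.9
scene post 602 mean [ 0.5968 -0.2762  0.0904] med z 0.0923 rect [ 596.9 -268. ] [63.8 20. ] 85.9 circ [ 590.3 -267.4] 32.0
```

Two views agree to about 1 mm. Arbor axis is (0.5165, 0.1903), top 0.135. Chuck mouth is (0.541, 0.0105, 0.100). The grey fork opens towards the robot at a heading of about 13°, with its seat near (0.525, -0.282, 0.170). I'll go above the arbor and check with the wrist camera.

```bash
cat >> h.py <<'E'
def quat(phi):
    from scipy.spatial.transform import Rotation as R
    c,s=np.cos(phi),np.sin(phi)
    return R.from_matrix(np.array([[c,s,0],[s,-c,0],[0,0,-1.]])).as_quat()
def proj(c,X):
    p=c["R"]@np.asarray(X)+c["t"]; return (c["intrinsics"]@p)[:2]/p[2]
def circ(q):
    # robust algebraic fit + enclosing
    (cx,cy),r=cv2.minEnclosingCircle((q[:,:2]*1000).astype(np.float32)); return round(cx,1),round(cy,1),round(r,1)
E
python3 - <<'E'
from h import *
phi=-0.115
def look(tag):
    c=capture("wrist");P=cloud(c);cv2.imwrite(f"pics/w_{tag}.png",c["image"]);np.savez(f"w_{tag}.npz",P=P,**c);return c,P
print(current_clock())
move_ptp([0.541,0.0105,0.26],quat(-0.115)); print(current_clock(),current_position())
c,P=look("chuck")
X,Y,Z=P[...,0],P[...,1],P[...,2]
m=(Z>0.096)&(Z<0.106)&(abs(X-.541)<.05)&(abs(Y-.0105)<.05); print("chuck",m.sum(),circ(P[m]),np.median(Z[m]))
print(proj(c,[.541,.0105,.1]))
move_ptp([0.5165,0.1903,0.26],quat(-0.115)); print(current_clock(),current_position())
c,P=look("arbor")
X,Y,Z=P[...,0],P[...,1],P[...,2]
m=(Z>0.13)&(Z<0.142)&(abs(X-.5165)<.03)&(abs(Y-.19)<.03); print("arbor",m.sum(),circ(P[m]),np.median(Z[m]))
m=(Z>0.082)&(Z<0.09)&(abs(X-.5165)<.03)&(abs(Y-.19)<.03); print("collar",m.sum(),circ(P[m]),np.median(Z[m]))
print(proj(c,[.5165,.1903,.135]),current_force())
E
```

```text
2.2
4.575 [0.54109358 0.00966527 0.25993729]
chuck 1285 (539.7, 13.3, 22.0) 0.09934571074256483
[323.98810309 228.19878795]
5.3833 [0.51678631 0.18940357 0.2599582 ]
arbor 537 (515.4, 193.0, 11.2) 0.13528661224665361
collar 654 (516.0, 198.8, 24.1) 0.0855305354457717
[323.58803903 237.15831217] [-0.17789158 -0.68026397  0.01135483]
```

View pics/w_chuck.png

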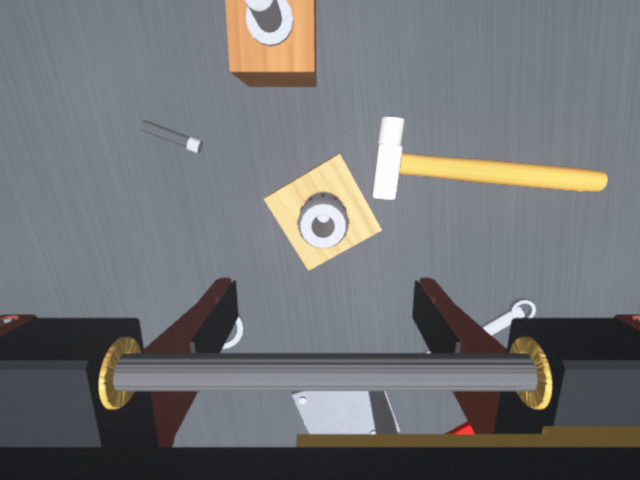

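View pics/w_arbor.png

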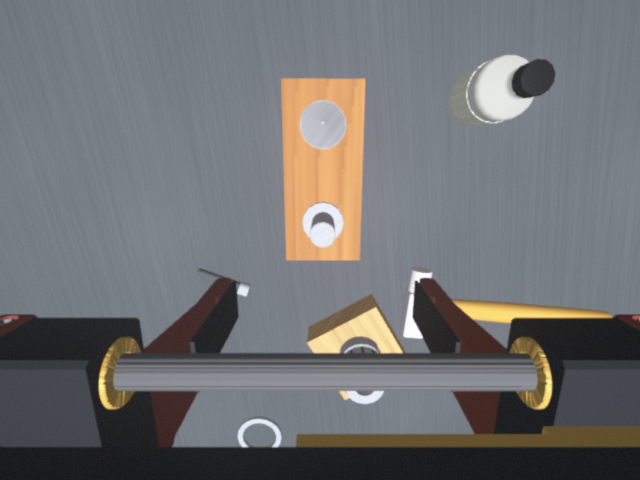

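The wrist view shows the arbor under the jaws at (322,235) and the chuck at (322,222). The wrist camera gives the same arbor-to-chuck vector as the top camera, with a shared offset of about 2.5 mm. Grasping next, with fingertips just above the collar.

```bash
python3 - <<'E'
from h import *
print(current_clock())
servo_line([0.5163,0.191,0.20],quat(-0.115),rate=0.15)
r=servo_line([0.5163,0.191,0.0885],rate=0.08,contact_N=6); print(r,current_position(),current_force())
move_gripper(0.0); print("gap",current_finger_gap(),current_clock(),current_force())
r=servo_line([0.5163,0.191,0.215],rate=0.1); print(current_position(),current_finger_gap(),current_force(),current_clock())
c=capture("wrist");np.savez("w_g.npz",P=cloud(c),**c);cv2.imwrite("pics/w_g.png",c["image"])
c=capture("scene");cv2.imwrite("pics/s_g.png",cv2.resize(c["image"][100:320,200:480],None,fx=2.7,fy=2.7))
E
```

```text
5.4333
False [0.51673785 0.19111021 0.089021  ] [-1.43375766 -1.03417913 -0.32213171]
gap 0.02128437732261068 8.55 [-2.50793622 -0.52400934  1.15910742]
[0.51576909 0.19085431 0.21425384] 0.02197055191082502 [-0.04209803 -0.09922254 -1.7680999 ] 9.9667
```

View pics/w_g.png

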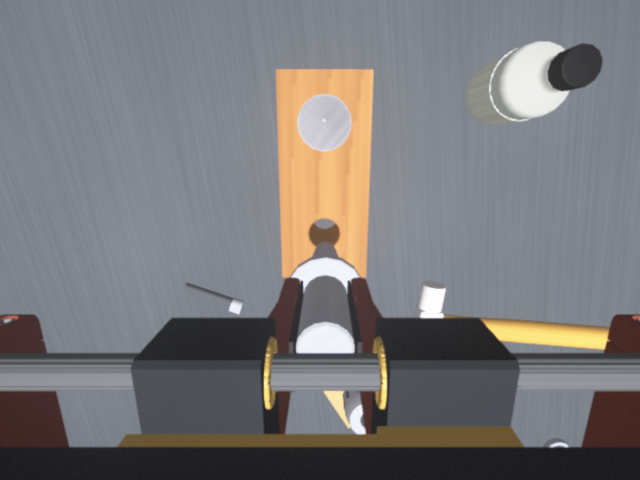

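View pics/s_g.png

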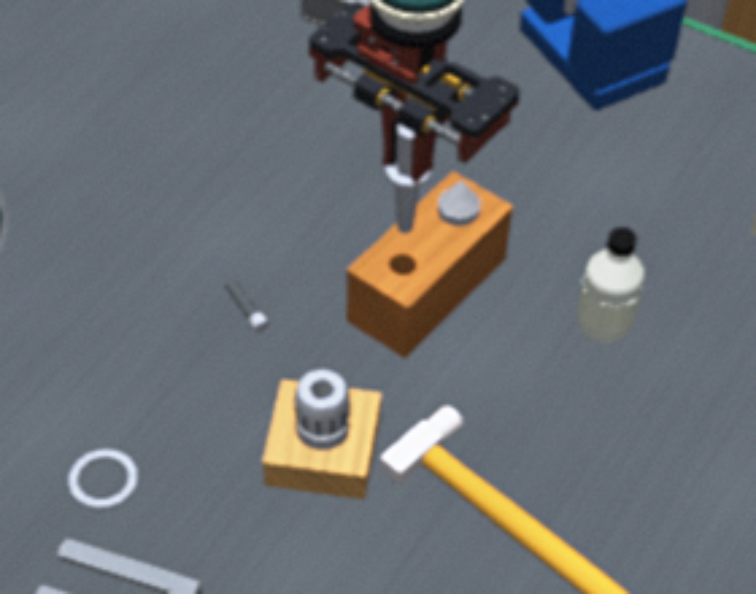

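The arbor is gripped and looks upright, and the stand hole is empty. Moving over the chuck to check tilt and offset before inserting.

```bash
python3 - <<'E'
from h import *
servo_line([0.5407,0.0112,0.21],quat(-0.115),rate=0.15)
servo_line([0.5407,0.0112,0.195],rate=0.05)
print(current_clock(),current_position(),current_force())
c=capture("scene");P=cloud(c);np.savez("s_h.npz",P=P,**c);cv2.imwrite("pics/s_h.png",cv2.resize(c["image"][150:300,240:400],None,fx=4,fy=4,interpolation=cv2.INTER_CUBIC))
p=current_position()
X,Y,Z=P[...,0],P[...,1],P[...,2]
ok=(abs(X-p[0])<.04)&(abs(Y-p[1])<.04)&(Z>0.105)
# per-height: mid pixel of the arbor in the scene image vs projection of vertical axis at tcp
for z in np.arange(.115,.19,.008):
    m=ok&(abs(Z-z)<.004)
    if m.sum()<3: print(round(z,3),m.sum()); continue
    v,u=np.nonzero(m); a=proj(c,[p[0],p[1],z]); 
    print(round(z,3),m.sum(),"umid",round((u.min()+u.max())/2,1),"v",round(v.mean(),1),"axis",a.round(1),"width",u.max()-u.min()+1, "mean",P[m].mean(0).round(4))
print(proj(c,[p[0],p[1],.113]),proj(c,[.5407,.0112,.1]))
c=capture("top");cv2.imwrite("pics/t_h.png",cv2.resize(c["image"][180:300,240:400],None,fx=4,fy=4,interpolation=cv2.INTER_CUBIC))
c=capture("wrist");cv2.imwrite("pics/w_h.png",c["image"])
E
```

```text
11.875 [0.54026494 0.01143391 0.19443855] [-0.20537537  0.44066984 -2.21699428]
0.115 10 umid 319.0 v 241.3 axis [318.8 239.5] width 7 mean [0.5449 0.0067 0.1161]
0.123 12 umid 319.0 v 239.9 axis [318.7 237.5] width 7 mean [0.5437 0.0055 0.1221]
0.131 11 umid 319.0 v 238.1 axis [318.7 235.5] width 7 mean [0.5463 0.0059 0.1309]
0.139 16 umid 318.5 v 236.1 axis [318.6 233.4] width 8 mean [0.5445 0.0042 0.1391]
0.147 15 umid 319.0 v 234.1 axis [318.6 231.4] width 9 mean [0.5459 0.0051 0.1469]
0.155 16 umid 319.0 v 232.3 axis [318.6 229.3] width 9 mean [0.5458 0.0047 0.1543]
0.163 20 umid 318.5 v 230.0 axis [318.5 227.2] width 10 mean [0.5457 0.0043 0.1633]
0.171 13 umid 318.5 v 229.0 axis [318.5 225.1] width 8 mean [0.5467 0.0028 0.1697]
0.179 0
0.187 46 umid 318.5 v 224.5 axis [318.4 220.8] width 18 mean [ 0.5445 -0.0008  0.1887]
[318.76646986 239.97590954] [318.84564868 243.22359903]
```

View pics/s_h.png

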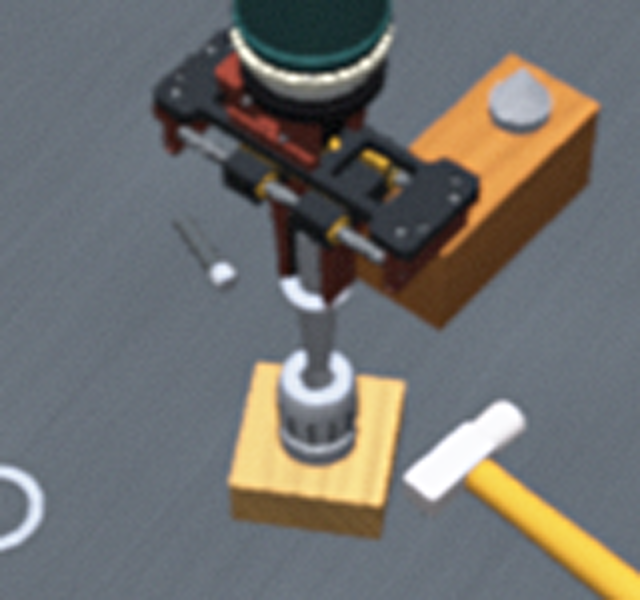

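View pics/w_h.png

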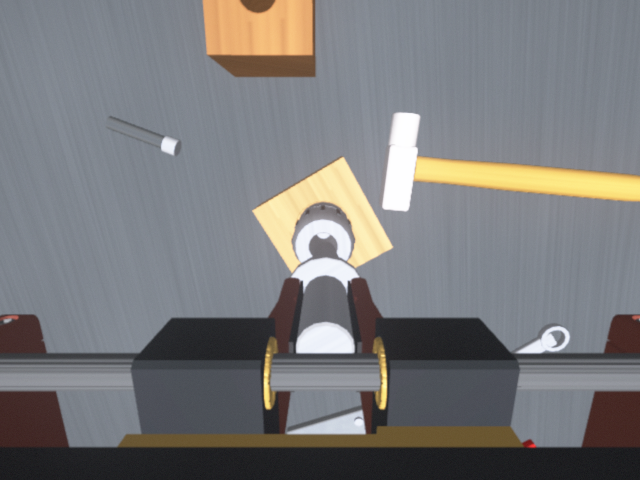

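Axis and taper agree to within about 0.5 px in the scene view, and the taper's small end sits over the bore. Inserting, then pressing under guard.

```bash
python3 - <<'E'
from h import *
F0=np.mean([current_force() for _ in range(3)],axis=0); print(current_clock(),F0)
def st(t): print(t,np.round(current_clock(),2),current_position().round(4) if hasattr(current_position(),'round') else current_position(),np.round(np.array(current_force())-F0,2),round(current_finger_gap(),4))
r=servo_line([0.5407,0.0112,0.165],rate=0.04,contact_N=5); st(r)
if not r:
    r=servo_line([0.5407,0.0112,0.125],rate=0.015,contact_N=7); st(r)
E
```

```text
12.025 [-1.35412468 -0.45071786 -1.34630492]
False 12.92 [0.5406 0.0112 0.165 ] [ 0.58  1.26 -1.24] 0.0212
True 14.22 [0.5394 0.0112 0.1479] [1.15 0.61 1.32] 0.0212
```

```bash
python3 - <<'E'
from h import *
def F(n=15): return np.mean([current_force() for _ in range(n)],axis=0)
def st(t): print(t,round(current_clock(),3),np.round(current_position(),4),F().round(2),round(current_finger_gap(),4))
st(0)
z=current_position()[2]
r=servo_line([0.5407,0.0112,z-0.012],rate=0.006,contact_N=12); st(r)
sleep(0.1); st('s')
E
```

```text
0 14.225 [0.5394 0.0112 0.1479] [-0.21  0.16 -0.03] 0.0212
True 15.125 [0.5395 0.0111 0.1451] [-0.1  -0.33  3.71] 0.0219
s 15.225 [0.5395 0.0111 0.1451] [-1.01  0.76  3.07] 0.0213
```

```bash
python3 - <<'E'
from h import *
def F(n=15): return np.mean([current_force() for _ in range(n)],axis=0)
def st(t): print(t,round(current_clock(),3),np.round(current_position(),4),F().round(2),round(current_finger_gap(),4),np.round(current_torque(),2))
for k in range(3):
    p=current_position()
    r=servo_line([0.5402,0.0112,0.1451-0.0006*(k+1)],rate=0.004,contact_N=10); st(r)
c=capture("wrist");cv2.imwrite("pics/w_p.png",c["image"])
c=capture("scene");np.savez("s_p.npz",P=cloud(c),**c);cv2.imwrite("pics/s_p.png",cv2.resize(c["image"][150:300,240:400],None,fx=4,fy=4,interpolation=cv2.INTER_CUBIC))
E
```

```text
False 15.542 [0.5396 0.0112 0.145 ] [-1.24  0.4   8.8 ] 0.0216 [-0.09  0.45  0.  ]
False 15.842 [0.5397 0.0112 0.1447] [-2.9  -0.04 10.92] 0.0215 [-0.08  0.61 -0.05]
False 16.142 [0.5397 0.0112 0.1443] [-2.98  0.09 12.88] 0.0216 [-0.08  0.67  0.04]
```

View pics/s_p.png

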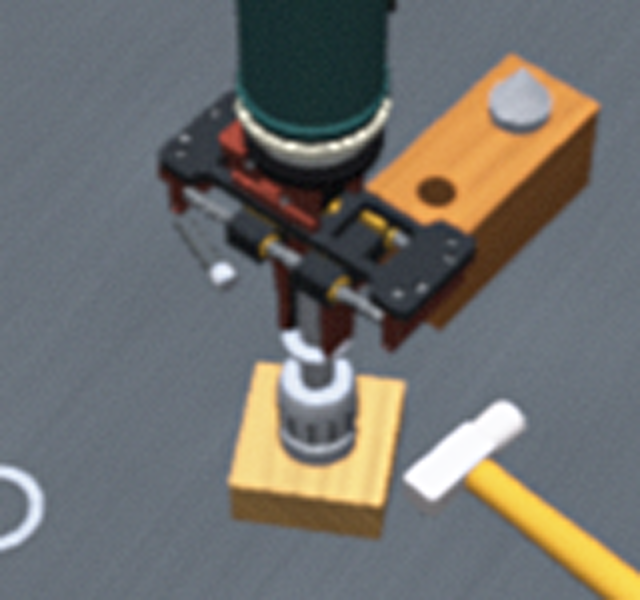

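View pics/w_p.png

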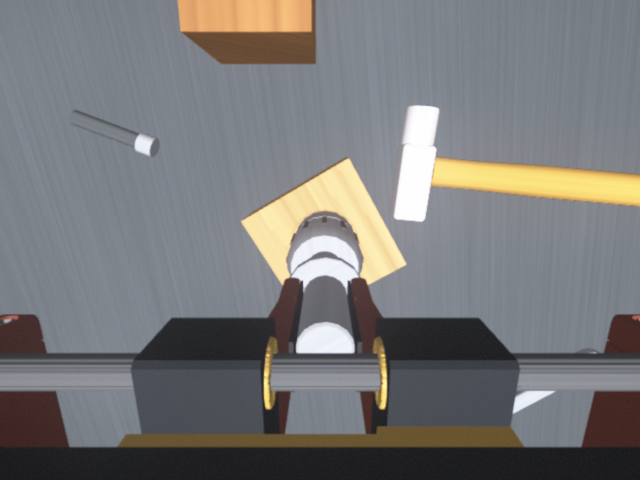

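The taper is in the bore and force is rising smoothly: Fz is now 12.9, about 15 N on the taper with the 2 N weight. Next I'll relieve the side load and continue in small steps to about 21 N.

```bash
python3 - <<'E'
from h import *
def F(n=15): return np.mean([current_force() for _ in range(n)],axis=0)
zt=0.1451-0.0018
for k in range(14):
    zt-=0.0004
    r=servo_line([0.5397,0.0112,zt],rate=0.004,contact_N=8); f=F()
    print(r,round(current_clock(),2),round(zt,4),np.round(current_position(),4),f.round(2))
    if f[2]>18.7: break
sleep(0.3); print(F().round(2),current_position())
E
```

```text
False 16.55 0.1429 [0.5397 0.0112 0.1442] [-2.67  0.18 14.3 ]
False 16.8 0.1425 [0.5397 0.0112 0.1438] [-2.6  -0.13 14.43]
False 17.05 0.1421 [0.5397 0.0112 0.1435] [-3.89 -0.68 15.22]
False 17.3 0.1417 [0.5397 0.0111 0.1432] [-3.61 -0.34 16.05]
False 17.55 0.1413 [0.5397 0.0112 0.1429] [-4.26 -0.07 17.07]
False 17.8 0.1409 [0.5398 0.0112 0.1426] [-4.86 -0.41 18.26]
False 18.05 0.1405 [0.5398 0.0112 0.1423] [-3.61 -0.09 19.37]
[-3.68  1.1  18.9 ] [0.53974944 0.01116538 0.14229867]
```

```bash
python3 - <<'E'
from h import *
def F(n=15): return np.mean([current_force() for _ in range(n)],axis=0)
servo_line([0.5397,0.0112,0.152],rate=0.02); print(current_clock(),current_position(),F().round(2),current_finger_gap())
servo_line([0.5397,0.0112,0.195],rate=0.06); sleep(0.1); print(current_clock(),current_position(),F().round(2),current_finger_gap(),current_torque())
c=capture("scene");np.savez("s_l.npz",P=cloud(c),**c);cv2.imwrite("pics/s_l.png",cv2.resize(c["image"][130:300,240:400],None,fx=3.5,fy=3.5,interpolation=cv2.INTER_CUBIC))
c=capture("wrist");cv2.imwrite("pics/w_l.png",c["image"])
E
```

```text
19.075 [0.53928045 0.01124005 0.15165445] [-0.15  0.41 -8.05] 0.02152578779297259
20.0417 [0.53922897 0.01125831 0.19446997] [-0.02 -0.17 -7.71] 0.021246352885452967 [-0.05856492 -0.0363699   0.03283309]
```

View pics/s_l.png

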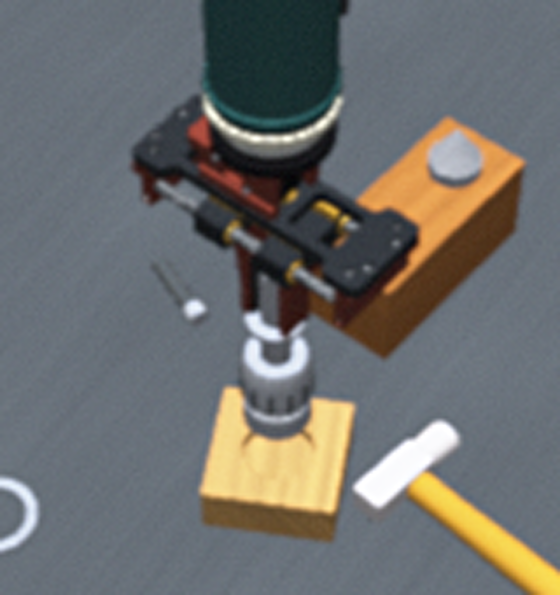

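View pics/w_l.png

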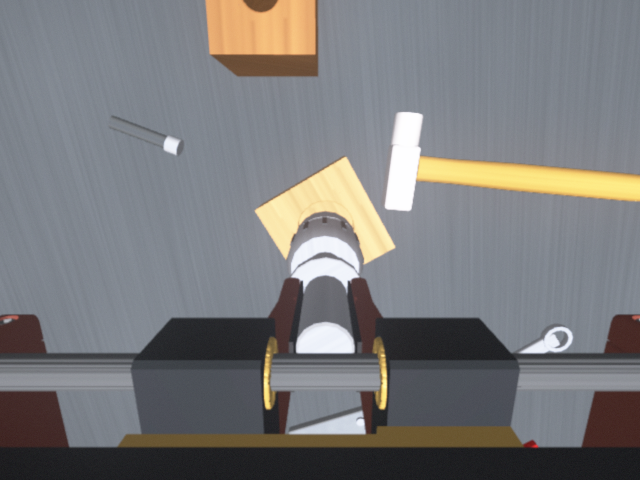

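The chuck hangs on the arbor by friction: Fz is -7.8 N, matching both weights, and the block recess at (325,210) is empty. Moving to the fork's mouth, then checking alignment there.

```bash
python3 - <<'E'
from h import *
h=np.radians(13.2);d=np.array([np.cos(h),np.sin(h)]);S=np.array([.5249,-.282]);q=quat(h-np.pi/2)
p=current_position();servo_line([p[0],p[1],0.2],rate=0.1)
servo_line([.45,-.16,0.2],q,rate=0.15)
a=S-0.085*d
servo_line([a[0],a[1],0.192],q,rate=0.12); sleep(0.1)
print(current_clock(),current_position(),a,current_force())
for n in ["wrist","top","scene"]:
    c=capture(n);P=cloud(c);np.savez(f"{n}_r.npz",P=P,**c)
    cv2.imwrite(f"pics/{n}_r.png",c["image"])
    X,Y,Z=P[...,0],P[...,1],P[...,2];im=c["image"].astype(int);red=(im[...,2]-im[...,0])>80
    m=(Z>0.163)&(Z<0.176)&(abs(X-.555)<.09)&(abs(Y+.28)<.07)&~red
    u=(X-S[0])*d[0]+(Y-S[1])*d[1]; w=-(X-S[0])*d[1]+(Y-S[1])*d[0]
    for lo,hi in [(-.04,-.02),(-.02,.0),(0,.02),(.02,.045)]:
        k=m&(u>lo)&(u<hi)
        ww=w[k]; 
        L=ww[ww>0];R=ww[ww<0]
        if len(L)>5 and len(R)>5: print(n,lo,np.round([R.min(),R.max(),L.min(),L.max()],4),"mid",round((R.max()+L.min())/2,4),round((R.min()+L.max())/2,4),"z",np.median(Z[k]).round(4))
        else: print(n,lo,len(L),len(R))
    if m.any(): print(n,"u",u[m].min(),u[m].max())
E
```

```text
23.2667 [ 0.44214859 -0.30059564  0.19203708] [ 0.44214579 -0.30140982] [-0.46071681 -0.30310019 -8.3740025 ]
wrist -0.04 [-0.028  -0.0118  0.016   0.0322] mid 0.0021 0.0021 z 0.1695
wrist -0.02 [-0.0281 -0.0118  0.016   0.0321] mid 0.0021 0.002 z 0.1695
wrist 0 [-0.028  -0.0118  0.0159  0.0321] mid 0.002 0.0021 z 0.1695
wrist 0.02 [-0.028  -0.0118  0.0159  0.0323] mid 0.002 0.0021 z 0.1695
wrist u -0.04031563048586375 0.05530126115030666
top -0.04 [-0.0296 -0.0127  0.015   0.0313] mid 0.0012 0.0008 z 0.1704
top -0.02 [-0.0302 -0.0124  0.0143  0.0311] mid 0.001 0.0004 z 0.1705
top 0 [-0.0293 -0.0131  0.014   0.0308] mid 0.0004 0.0007 z 0.1704
top 0.02 [-0.03   -0.013   0.0138  0.0309] mid 0.0004 0.0004 z 0.1705
top u -0.04010467800763898 0.07476243356976495
scene -0.04 [-0.031  -0.0136  0.0126  0.0308] mid -0.0005 -0.0001 z 0.1685
scene -0.02 [-0.0304 -0.0145  0.0121  0.0304] mid -0.0012 0.0 z 0.169
scene 0 [-0.0311 -0.0141  0.0121  0.0299] mid -0.001 -0.0006 z 0.1691
scene 0.02 [-0.0309 -0.0132  0.0126  0.0308] mid -0.0003 -0.0001 z 0.1688
scene u -0.040469866732564155 0.07564782403567974
```

View pics/wrist_r.png

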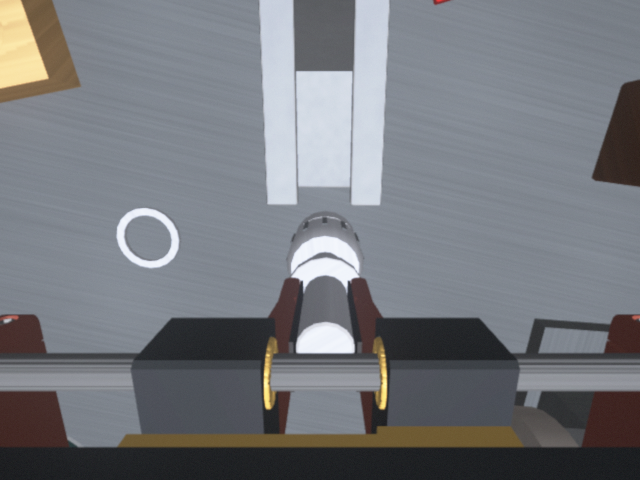

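View pics/scene_r.png

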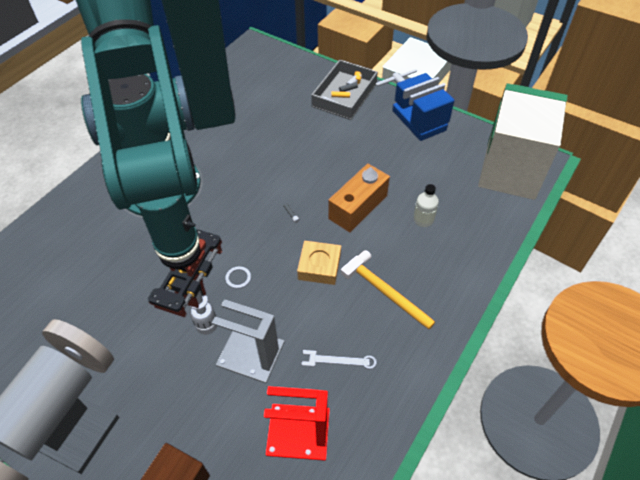

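```bash
python3 - <<'E'
import numpy as np
h=np.radians(13.2);d=np.array([np.cos(h),np.sin(h)]);S=np.array([.5249,-.282])
for n in ["wrist","scene","top"]:
    D=np.load(n+"_r.npz");P=D["P"];X,Y,Z=P[...,0],P[...,1],P[...,2]
    u=(X-S[0])*d[0]+(Y-S[1])*d[1]; w=-(X-S[0])*d[1]+(Y-S[1])*d[0]
    for nm,lo,hi in [("shanktop",.225,.245),("collar",.176,.195),("chuck",.135,.155),("chuckside",.1,.13)]:
        m=(Z>lo)&(Z<hi)&(abs(u+.085)<.035)&(abs(w)<.03)
        if m.sum()>5: print(n,nm,m.sum(),"w",w[m].min().round(4),w[m].max().round(4),((w[m].min()+w[m].max())/2).round(4),"u",u[m].min().round(4),u[m].max().round(4),"z",np.percentile(Z[m],[5,50,95]).round(4))
E
```

```text
wrist shanktop 3659 w -0.0205 0.0228 0.0011 u -0.0852 -0.0715 z [0.2266 0.2382 0.2423]
wrist collar 1544 w -0.0178 0.0208 0.0015 u -0.0818 -0.0629 z [0.1856 0.1891 0.1937]
wrist chuck 2206 w -0.0229 0.0258 0.0015 u -0.0898 -0.0579 z [0.1378 0.1482 0.1499]
wrist chuckside 416 w -0.0242 0.0271 0.0015 u -0.0818 -0.057 z [0.1017 0.1189 0.1289]
scene shanktop 46 w -0.0236 0.0214 -0.0011 u -0.0943 -0.0711 z [0.2256 0.2335 0.2414]
scene collar 110 w -0.021 0.0191 -0.001 u -0.0955 -0.0629 z [0.1838 0.1885 0.1935]
scene chuck 268 w -0.0266 0.02 -0.0033 u -0.1029 -0.0576 z [0.137  0.1471 0.1522]
scene chuckside 129 w -0.0269 0.0108 -0.008 u -0.1052 -0.0585 z [0.101  0.1186 0.1288]
top collar 8 w 0.0177 0.0195 0.0186 u -0.0934 -0.0831 z [0.1884 0.1906 0.1948]
top chuck 128 w -0.0128 0.0196 0.0034 u -0.1058 -0.0571 z [0.1367 0.1471 0.1526]
top chuckside 38 w -0.0032 0.0202 0.0085 u -0.0688 -0.0575 z [0.1007 0.1166 0.1297]
```

Both cameras put the arbor 0.5 mm off the fork's centreline, with the collar's underside about 12 mm above the arms. Applying the correction and sliding in.

```bash
python3 - <<'E'
from h import *
h=np.radians(13.2);d=np.array([np.cos(h),np.sin(h)]);nrm=np.array([-d[1],d[0]]);S=np.array([.5249,-.282])+.0006*nrm
a=S-0.06*d
print(servo_line([a[0],a[1],0.190],rate=0.06,contact_N=8))
r=servo_line([S[0],S[1],0.190],rate=0.05,contact_N=6); print(r,current_clock(),current_position(),S,current_force())
if not r:
    r=servo_line([S[0],S[1],0.172],rate=0.02,contact_N=6); print(r,current_clock(),current_position(),current_force(),current_torque())
c=capture("wrist");cv2.imwrite("pics/w_s.png",c["image"])
c=capture("scene");cv2.imwrite("pics/s_s.png",cv2.resize(c["image"][230:400,150:350],None,fx=3.5,fy=3.5,interpolation=cv2.INTER_CUBIC))
E
```

```text
False
False 25.3333 [ 0.52437592 -0.28142641  0.18995513] [ 0.52476299 -0.28141585] [ 0.48256231 -0.11895778 -7.86070241]
True 25.95 [ 0.52470071 -0.28139489  0.17841398] [ 0.38287042 -0.47163014  5.41111726] [0.00381587 0.06129167 0.00930033]
```

View pics/w_s.png

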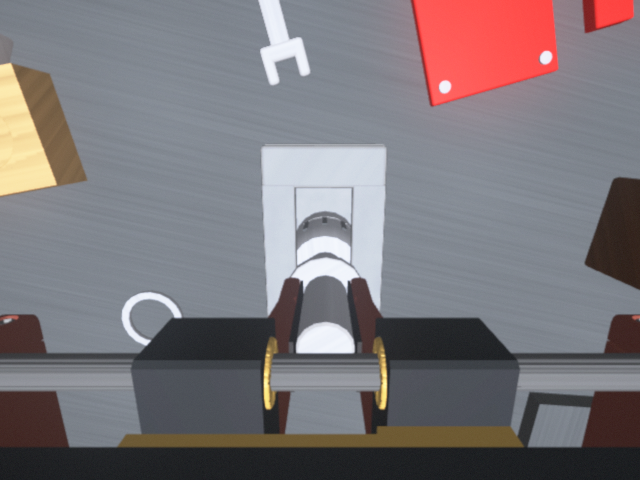

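View pics/s_s.png

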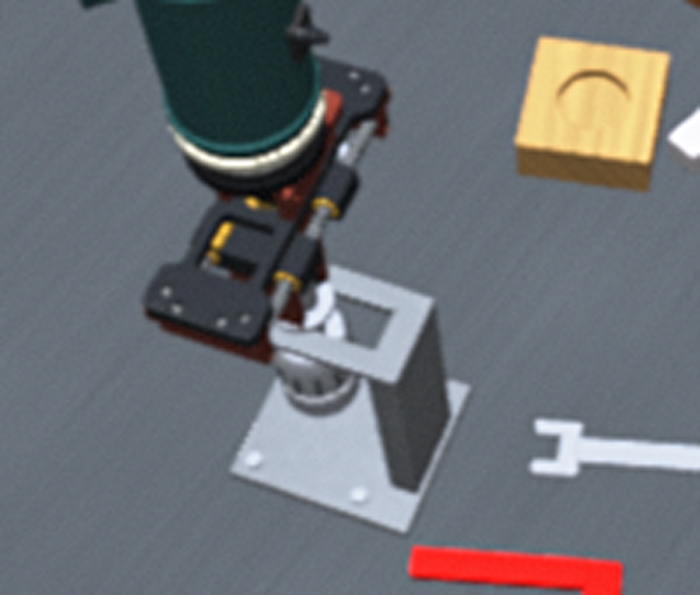

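The collar rests on both arms with the chuck free below: contact came at the expected height and the load reversed. Releasing and retreating upward.

```bash
python3 - <<'E'
from h import *
move_gripper(0.088); sleep(0.3); print(current_clock(),current_finger_gap(),current_force())
p=current_position(); servo_line([p[0],p[1],0.27],rate=0.1)
servo_line([p[0]-.07,p[1]+.1,0.36],rate=0.15); sleep(0.5)
print(current_clock(),current_force())
h=np.radians(13.2);d=np.array([np.cos(h),np.sin(h)]);S=np.array([.5249,-.282])
for n in ["scene","top"]:
    c=capture(n);P=cloud(c);cv2.imwrite(f"pics/{n}_f.png",c["image"]);
    cv2.imwrite(f"pics/{n}_fz.png",cv2.resize(c["image"][230:400,150:350] if n=="scene" else c["image"][160:330,370:570],None,fx=3.5,fy=3.5,interpolation=cv2.INTER_CUBIC))
    X,Y,Z=P[...,0],P[...,1],P[...,2];near=(abs(X-S[0])<.05)&(abs(Y-S[1])<.04)
    for nm,lo,hi in [("top",.22,.232),("collar",.1735,.18),("chuck",.12,.138)]:
        m=near&(Z>lo)&(Z<hi)
        if m.sum()>3: print(n,nm,m.sum(),circ(P[m]),np.percentile(Z[m],[5,50,95]).round(4))
    print([(q,[(np.round(x["xy"]).tolist(),round(x["conf"],2)) for x in spot_in(n,q)][:2]) for q in ["arbor","chuck"]])
E
```

```text
27.4583 0.08781996604681286 [-0.56130316  0.03731774 -0.18922502]
30.2083 [ 0.63337807  0.08497168 -0.43318605]
scene top 92 (526.7, -282.6, 11.6) [0.2215 0.2249 0.2286]
scene collar 131 (533.9, -275.1, 30.1) [0.1738 0.1756 0.1793]
scene chuck 128 (528.0, -283.1, 24.9) [0.1211 0.1302 0.1372]
[('arbor', [([233.0, 314.0], 0.82)]), ('chuck', [([238.0, 340.0], 0.82), ([355.0, 200.0], 0.22)])]
top top 51 (529.1, -279.0, 9.7) [0.2226 0.2263 0.2296]
top collar 187 (534.1, -275.2, 45.8) [0.1738 0.1765 0.1793]
top chuck 68 (538.6, -263.6, 39.0) [0.1209 0.1285 0.1366]
[('arbor', [([467.0, 249.0], 0.75)]), ('chuck', [([447.0, 252.0], 0.66)])]
```

View pics/scene_fz.png

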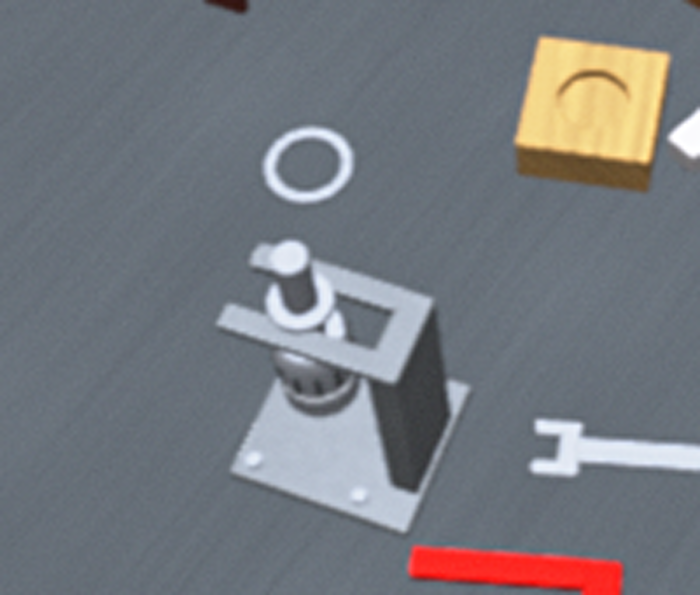

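View pics/top_f.png

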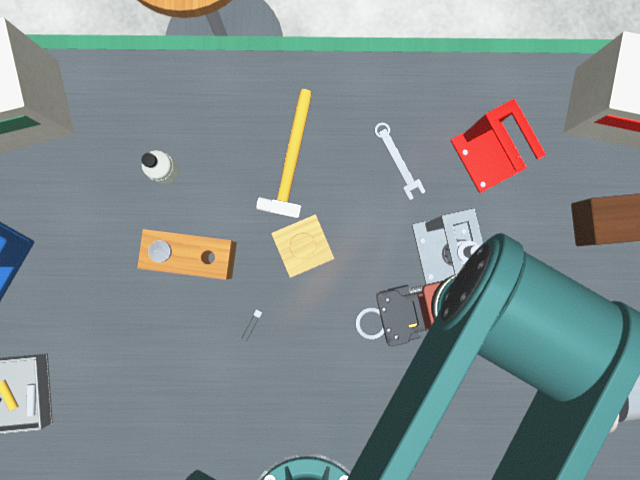

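The pair hangs upright in the grey fork within a few mm of the seat, with the chuck mouth at about 0.13 m. The bystanders are where they were and the robot is clear.

```bash
python3 - <<'E'
from bench import *
print(close_job(),current_clock())
E
```

```text
the job is handed in; nothing more can be done
the job is handed in; nothing more can be done
```

The pair now hangs in the grey fork by the arbor's collar, chuck free below, and the job is handed in at about 30 s of the 56 s. The hand-in gave no verdict.

**What I did**
- **Pickup:** I took the flat-topped arbor from the stand by its shank, set its taper in the chuck's bore and found the bite about 35 mm below the mouth.
- **Press:** I pressed in small steps to about 21 N on the taper, so about 27 N between chuck and block against the 34 N limit.
- **Lift:** Lifting by the arbor alone gave 7.7 N on the wrist, which matches both weights, and the picture showed the chuck clear of the block.
- **Hang:** I slid the pair into the fork 0.6 mm to the side of the planned line, lowered until the collar met the arms, released and backed off.

**Last checks**
- The scene camera puts the shank top about 2 mm from the seat horizontally, at 0.225 to 0.229 m against 0.226 m expected.
- The chuck is still on the taper; its mouth is at about 0.13 m, over the 0.118 m needed.
- The bystanders and the red rack look unmoved, and the robot is clear.

**Disagreements**
- The wrist camera read positions 2 to 3 mm off the two fixed cameras. The offset was the same for each thing, so I worked from relative positions.
- In the last pictures the top camera put the shank top 3 to 4 mm to the side of the scene camera's figure, with the arm hiding part of it. That is still well within the 25 mm allowed.
- Two of the guarded moves stopped early, before the force reached the set level. I finished the press in small steps, reading the force after each.
- About 4 N of sideways load stayed on the tool while pressing, and it was gone once the pair was lifted.

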